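# Shut the seized wheel valve and relieve the water filter

## Robot

A 6-joint arm with a two-finger parallel gripper is mounted at the origin on the work surface. World frame = base frame: x ahead of the robot, y to its left, z up, the work surface at z = 0. Lengths are in m, angles in rad, forces in N, time in s.
With the tool pointing down it reaches from about 0.35 to 0.975 m from the base axis. Payload 17.4 kg.
Tool frame: the origin (TCP) lies at the very end of the fingers, on their centre line; the grasp point (between the pads) lies 19 mm behind it (pinch_z is the z of the grasp point in the tool frame, in m); z points along the fingers, y is the line along which they close (so a half turn about z gives the same grasp; the last joint's range is limited). The gripper opens to 85 mm and grips with 20 to 120 N. Pads are 22 mm wide; open, the fingers measure 114 mm over their backs; the gripper's body (76 mm by 85 mm) begins 54 mm behind the grasp point. The pads swing forward as they close: fully open they stand 13 mm farther back than shut.
Start: joints at [-1.278, 0.116, 1.442, -0, 1.584, -0.038], TCP at [0.219, -0.638, 0.231] pointing down, gripper open.
Joint ranges: [-2.83, 2.83], [-0.83, 2.19], [0.07, 2.5], [-1.14, 4.28], [0.01, 3], [-2.97, 2.97]. Speed limits (rad/s): [1.89, 1.89, 2.22, 3.14, 3.14, 3.14].

## Interface

Orientations are given as a unit quaternion [x, y, z, w].
In Python, from station import observe, get_image, hand_in, pinch_z gives the robot as it stands.
- The arm moves only by the tool play_rows, never from a script. Its argument "commands" is a list of rows, each a list of 3 entries, a list of its own where there are three numbers: the shift along the tool's x, y, z in mm, then the turn, a rotation vector about the tool's x, y, z in rad, then the gripper's target within -1 to 1 (shut at 1, half-way at 0, fully open at -1). In form: [[[dx, dy, dz], [rx, ry, rz], jaw], ...]. A call has 1 to 10 rows; each row shifts and turns the commanded pose from where the row before left it, along the tool's axes as they then stand; what a row does not reach is not made up. A row lasts 1/12 s, in which the tool goes at most 41.7 mm and 7.16 degrees, less where a joint would pass 70% of its speed; a pose out of reach is approached as far as the arm can. A call with a gripper value outside its range is refused whole. The fingers move at their own pace and stop on an object; "newtons" is the grip in N (left out, the last holds). Time passes only in rows, so rows that do not move let the fingers close. It gives the time, the measured TCP pose, the force, the opening and the grip force at its end, in the units of the state.
- observe(): the state, without advancing time (a new reading comes with each control period).
- get_image(name): name is "scene" or "side" or "wrist"; returns a dict with "img" (400x640x3 uint8, red, green, blue), "fx", "fy", "cx", "cy" (pixels), "k1" (the pictures are not rectified: a ray, as slopes to the right and down, at radius r is drawn at 1 + k1 r^2 times it, then the intrinsics apply), "R" (3x3) and "t" (3): a world point X has camera coordinates R X + t. Camera axes: x right, y down, z forward; pixel columns grow to the right and rows downward; lengths in m; the calibration is good to about 2 mm. A picture is of the moment at which its call begins. There is no depth.
- hand_in(): hands the job in; it is judged then, once.
The state is a dict: "time": time; "joints": joint angles; "joint_velocities": joint speeds; "tau": joint torques, N m; "position": TCP position; "ee_rot": TCP orientation; "force": force on the tool from outside, world axes, zero at the start; "torque": the same for the moment, N m; "opening": opening from 0.0 (shut) to 1.0 (fully open); "finger_force": force on a finger pad.
Only numpy, scipy, OpenCV 4.12 (cv2) and the standard library are available. Lean on these libraries where they do the work, as an engineer would, in place of code of your own. Each camera call takes 0.05 s, during which the arm holds its last target. There are 200 camera calls.

## Task

The water filter on the kitchen worktop is due for a new cartridge. Its round-wheel stop valve has seized open: break it loose with a firm twist clockwise (seen from above) and keep turning, which takes half to most of a turn, until you feel the disc meet its rubber seat; nip it shut, tight enough to seal but with clearly less effort than it took to free it, or the rubber is crushed. Once it is shut, gently push the white pressure-relief button on top of the filter right down and let it come up again; leave the lever valve, the mug and the spare cartridge as they are.

Things in the scene. Friction and masses are not known exactly. Their poses are not given: they have to be found in the camera images.
- supply: The fixed filter station, 470 mm long; origin on the worktop, y along its 15 mm copper pipe (axis 145 mm high). At y +105 mm the brass stop valve with the wheel; at -105 mm the filter (head 112 mm across, 168 mm high; steel bracket on its +x side, to 160 mm); at -196 mm the lever valve; at +215 and -235 mm the risers. Only the wheel is higher than 190 mm.
- wheel_grip (a point): Centre of the stop valve's wheel at mid-rim, 207 mm above the worktop. A solid grey cast disc, 58 mm across twelve small ribs, 14 mm thick, axis vertical; 12 mm nut on top to 223 mm. It does not rise or sink. Under it a 10 mm spindle and, below 184 mm, a gland nut and bonnet 37 mm wide. Grip it across its rim from above at any yaw; a grip of 45 N breaks it loose without slipping.
- wheel (a joint): Turn, rad: 0 at the start, growing clockwise from above (closing). Stuck both ways: 0.35 to 0.5 N m at about 0.2 rad breaks it loose, fading with a small jerk by 0.45 rad; then it turns freely at 0.05 N m. The seat is met at an unknown 3.2 to 5.0 rad; from there torque climbs 0.5 N m per rad. Well shut is 0.2 to 0.3 N m; above 0.39 the rubber is crushed. Let go, it eases back but stays shut.
- disc: The closing disc inside the stop valve's body, out of sight, carried round by the wheel's spindle; it touches nothing but the valve's rubber-faced seat, so its contact force is the load on the seat: 7 N for each 0.1 N m of wheel torque above free turning. Origin: on the wheel's axis, 145 mm above the worktop. It turns with the wheel throughout, and its pose does not tell where the seat is.
- relief_top (a point): Centre of the top of the white pressure-relief button, 22 mm across, on the middle of the filter's black head, 190 mm above the worktop; it stands 10 mm proud of its black collar, 38 mm across. Pressed straight down.
- relief (a joint): Depth to which the relief button is pressed, m: 0 up, 0.006 fully down. A spring returns it; it starts to move at about 2 N and is fully down at 6 N.
- lever (a joint): Lever of the ball valve on the filter's outlet, rad: 0 with the steel lever along the pipe, as it is; 60 mm long, 180 mm high, black grip. Leave it.
- mug: White mug, 80 mm across, 90 mm high, standing before the pipe. Origin at the centre of its foot. Leave it.
- cartridge: New white filter cartridge, 62 mm across, 110 mm high, standing before the filter. Origin at the centre of its foot. Leave it.

How it is judged:
On the way, in this order (a step that is already met when the one before it is completed fails the run):
1. the seized wheel is broken loose clockwise (value of joint wheel above 0.8 rad), for 0.1 s.
2. the valve is nipped shut: more than 8 N between disc and seat (contact force between disc and anything else above 8 N), for 0.15 s.
3. the relief button is pushed right down (past 4 mm of its 6) (value of joint relief above 0.004 m), for 0.2 s.
At the end, for the whole second after the job is handed in: The stop valve is still shut (more than 1.5 N between its disc and its seat), the relief button is up again (less than 1 mm down), the lever valve is within 0.15 rad of where it was and the mug and the cartridge stand within 20 mm of where they stood (contact force between disc and anything else above 1.5 N and value of joint relief below 0.001 m and distance of each of mug, cartridge from where it was at the start of the episode below 0.02 m and value of joint lever between -0.15 and 0.15 rad); the robot touches nothing.
It fails at once if the seat's rubber is crushed (over 24 N between disc and seat) (contact force between disc and anything else above 24 N).
It fails at once if the relief button is pushed before the valve is shut (value of joint relief above 0.003 m and contact force between disc and anything else below 1.5 N).
It fails at once if the button is pushed with more than 25 N (contact force between anything else and relief above 25 N).
It fails at once if the lever valve is turned (over 0.15 rad) (value of joint lever above 0.15 rad or value of joint lever below -0.15 rad).
It fails at once if the mug or the cartridge is moved (over 20 mm) (distance of any of mug, cartridge from where it was at the start of the episode above 0.02 m).
It also fails if it takes over 72 s, if anything falls off the work surface, if the arm or the gripper's body presses on something with over 40 N, if the wrist force passes 120 N, or if a joint passes its speed limit or range.

## Working session

There is one attempt and no reset: what is moved stays moved. The work goes in short steps, Python scripts to look and compute and a tool call to move; the robot and the scene stay as the last step left them, time stands still between calls to the robot, and variables do not carry over. Pictures are saved under pics/ and viewed, at most 10 in all, crops included, and the job is handed in when it is done.

Besides the shell and the picture viewer there is one more tool, called after ">>>" as name([rows], argument=value, ...), one row to a line, values as JSON. play_rows: Moves the arm, as the interface text tells. Its arguments: {"type":"object","properties":{"commands":{"type":"array","items":{"type":"array"}},"newtons":{"type":"number"}},"required":["commands"]}

```bash
mkdir -p pics; python3 - <<'E'
from station import *
import cv2
s=observe();print(s, pinch_z)
for n in("scene","side"):
    d=get_image(n);cv2.imwrite(f"pics/{n}0.png",d["img"][:,:,::-1]);print(n,{k:v for k,v in d.items() if k!="img"})
E
```

```text
{'time': 0.0, 'joints': array([-1.27777801e+00,  1.16484081e-01,  1.44226375e+00,  1.58238131e-05,
        1.58399752e+00, -3.78276769e-02]), 'joint_velocities': array([-0.00125181,  0.00010785, -0.00074733, -0.00149702,  0.00250022,
        0.00135938]), 'tau': array([-2.96011222e-04, -7.31982923e+01, -6.32492208e+01, -5.69757890e-05,
        6.26315756e-03,  1.10684360e-05]), 'position': array([ 0.21919269, -0.63821936,  0.2305644 ]), 'ee_rot': array([ 9.86348609e-01,  1.64669639e-01, -6.54928595e-05, -5.72668627e-04]), 'force': array([-0.07298078,  0.36242336, -0.3835613 ]), 'torque': array([ 0.02713519, -0.05338968, -0.01129288]), 'finger_force': 0.0, 'opening': 0.9993743645919521} -0.0187
scene {'fx': 447.26624341180104, 'fy': 447.26624341180104, 'cx': 317.2037234921136, 'cy': 208.59253433742307, 'k1': -0.08697649201810893, 'R': array([[-0.31775055,  0.94817286, -0.00167902],
       [ 0.63010061,  0.20983467, -0.74762466],
       [-0.7085251 , -0.2386161 , -0.66411937]]), 't': array([ 0.19778085, -0.22176199,  1.38079216])}
side {'fx': 469.30254924471905, 'fy': 469.30254924471905, 'cx': 316.4541763867001, 'cy': 207.12393866186525, 'k1': -0.07989793910217272, 'R': array([[ 0.97427853, -0.22451321, -0.01936918],
       [-0.15867702, -0.62246304, -0.76639505],
       [ 0.16000921,  0.74975569, -0.64207746]]), 't': array([-0.50450311,  0.20134787,  0.91819805])}
```

View pics/scene0.png

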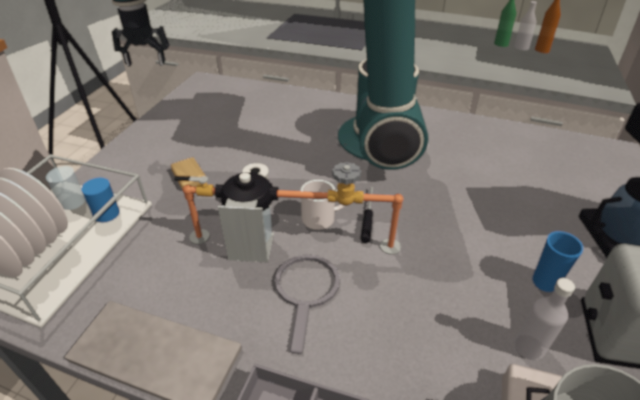

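View pics/side0.png

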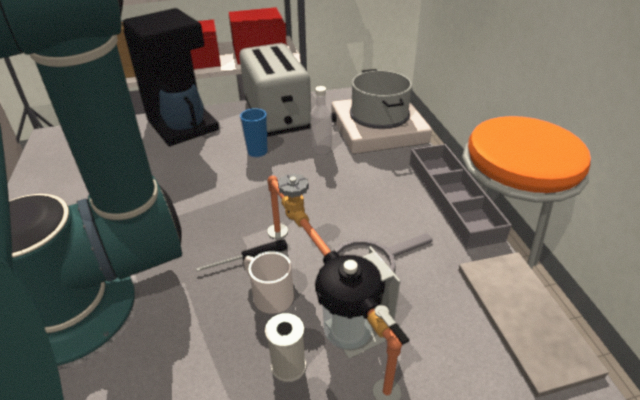

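The scene view shows the wheel near (347,172) and the button near (245,178). In the side view the wheel is near (293,186) and the button near (350,267). I'll enlarge both for a closer reading.

```bash
python3 - <<'E'
import cv2,numpy as np
a=cv2.imread("pics/scene0.png");b=cv2.imread("pics/side0.png")
c=[(a,347,172),(a,245,180),(b,293,186),(b,350,270)]
t=[cv2.resize(i[y-18:y+19,x-25:x+25],(400,296),interpolation=cv2.INTER_CUBIC) for i,x,y in c]
cv2.imwrite("pics/crop0.png",np.vstack([np.hstack(t[:2]),np.hstack(t[2:])]))
E
```

```text
(no output)
```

View pics/crop0.png

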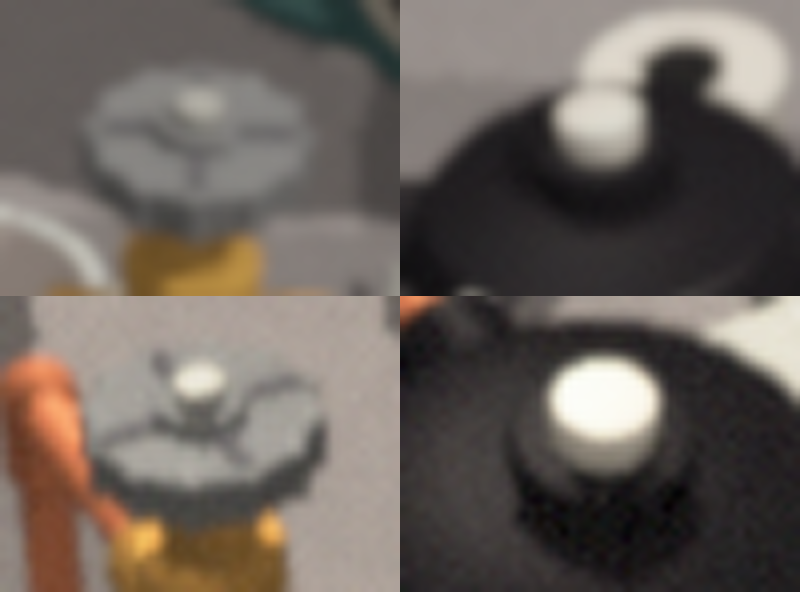

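The crops show these tops. In the scene view the nut is at (346.6,166.7) and the button at (244.5,175.9). In the side view the nut is at (292.5,178) and the button at (350.1,264.9).

```bash
cat >h.py <<'E'
from station import *
import numpy as np,cv2
def ray(d,u,v):
    K=np.array([[d["fx"],0,d["cx"]],[0,d["fy"],d["cy"]],[0,0,1]])
    p=cv2.undistortPoints(np.array([[[u,v]]],float),K,np.array([d["k1"],0,0,0.]))[0,0]
    R=np.array(d["R"]);r=R.T@np.array([p[0],p[1],1]);return -R.T@d["t"],r/np.linalg.norm(r)
def atz(d,u,v,z):
    c,r=ray(d,u,v);return c+r*(z-c[2])/r[2]
def tri(L):
    A=0;b=0
    for c,r in L:
        P=np.eye(3)-np.outer(r,r);A=A+P;b=b+P@c
    return np.linalg.solve(A,b)
E
python3 - <<'E'
from h import *
np.set_printoptions(precision=4,suppress=True)
a=get_image("scene");b=get_image("side")
for n,z,p,q in(("nut",.223,(346.6,166.7),(292.5,178)),("disc",.207,(346.1,172.2),(293.5,184.9)),("btn",.19,(244.5,175.9),(350.1,264.9))):
    print(n,tri([ray(a,*p),ray(b,*q)]),atz(a,*p,z),atz(b,*q,z))
s=observe()
from scipy.spatial.transform import Rotation as R
print(R.from_quat(s["ee_rot"]).as_matrix())
E
```

```text
nut [0.4798 0.0139 0.2226] [0.4794 0.0142 0.223 ] [0.48   0.0124 0.223 ]
disc [0.4801 0.0129 0.2081] [0.4766 0.013  0.207 ] [0.481  0.0123 0.207 ]
btn [ 0.5317 -0.1897  0.1882] [ 0.5328 -0.1882  0.19  ] [ 0.5317 -0.1921  0.19  ]
[[ 0.9458  0.3248 -0.0002]
 [ 0.3248 -0.9458  0.0007]
 [ 0.     -0.0007 -1.    ]]
```

Triangulation agrees with the stated heights, and the wheel-to-button distance comes out at 210 mm, as it should. The wheel is at (0.480, 0.013) and the button at (0.532, -0.190). I'll raise the arm and turn the wrist back first.

>>> play_rows([
  [[0, 0, -9], [0, 0, -0.12], -1],
  [[0, 0, -9], [0, 0, -0.12], -1],
  [[0, 0, -9], [0, 0, -0.12], -1],
  [[0, 0, -9], [0, 0, -0.12], -1],
  [[0, 0, -9], [0, 0, -0.12], -1],
  [[0, 0, -9], [0, 0, -0.12], -1],
  [[0, 0, -9], [0, 0, -0.12], -1],
  [[0, 0, -9], [0, 0, -0.12], -1],
  [[0, 0, -9], [0, 0, -0.12], -1],
  [[0, 0, -9], [0, 0, -0.12], -1],
])

```text
time: 1.03
position: [0.2192, -0.6384, 0.3215]
ee_rot: [0.719, 0.695, 0.0, -0.0]
force: [0.4, -0.4, -0.6]
opening: 1.002
finger_force: 0.0
```

>>> play_rows([
  [[33, 11.7, 0], [0, 0, 0], -1],
  [[33, 11.7, 0], [0, 0, 0], -1],
  [[33, 11.7, 0], [0, 0, 0], -1],
  [[33, 11.7, 0], [0, 0, 0], -1],
  [[33, 11.7, 0], [0, 0, 0], -1],
  [[33, 11.7, 0], [0, 0, 0], -1],
  [[33, 11.7, 0], [0, 0, 0], -1],
  [[33, 11.7, 0], [0, 0, 0], -1],
  [[33, 11.7, 0], [0, 0, 0], -1],
  [[33, 11.7, 0], [0, 0, 0], -1],
])

```text
time: 1.87
position: [0.3495, -0.3117, 0.3213]
ee_rot: [0.721, 0.693, 0.0, 0.0]
force: [0.6, -0.4, 0.3]
opening: 0.996
finger_force: 0.0
```

>>> play_rows([
  [[33, 11.7, 0], [0, 0, 0], -1],
  [[33, 11.7, 0], [0, 0, 0], -1],
  [[33, 11.7, 0], [0, 0, 0], -1],
  [[33, 11.7, 0], [0, 0, 0], -1],
  [[33, 11.7, 0], [0, 0, 0], -1],
  [[33, 11.7, 0], [0, 0, 0], -1],
  [[33, 11.7, 0], [0, 0, 0], -1],
  [[33, 11.7, 0], [0, 0, 0], -1],
  [[0, 0, 0], [0, 0, 0], -1],
  [[0, 0, 0], [0, 0, 0], -1],
])

```text
time: 2.7
position: [0.4537, -0.0519, 0.3211]
ee_rot: [0.72, 0.694, -0.0, -0.0]
force: [-0.4, -0.3, 0.6]
opening: 0.997
finger_force: 0.0
```

```bash
cat >st.py <<'E'
from h import *
from scipy.spatial.transform import Rotation as R
np.set_printoptions(precision=4,suppress=True)
s=observe();M=R.from_quat(s["ee_rot"]).as_matrix()
print(s["time"],s["position"],"j",s["joints"],"yaw",np.arctan2(M[1,0],M[0,0]),"z",M[:,2],"F",s["force"],"T",s["torque"],"tau6",s["tau"][5],"op",s["opening"],s["finger_force"])
def to(x,y,z): print("tool mm",1000*M.T@(np.array([x,y,z])-s["position"]))
E
python3 -c "
from st import *
to(.48,.0132,.3)
import cv2
d=get_image('wrist');cv2.imwrite('pics/w1.png',d['img'][:,:,::-1])"
```

```text
2.7 [ 0.4537 -0.0519  0.3211] j [-0.1697 -0.3739  1.7418 -0.      1.7742 -0.133 ] yaw 1.5340945113664701 z [-0.0005  0.     -1.    ] F [-0.4074 -0.3241  0.6143] T [-0.0276 -0.0209  0.0003] tau6 0.6268857233226299 op 0.9968286090290572 0.0
tool mm [66.001  23.9248 21.0804]
```

View pics/w1.png

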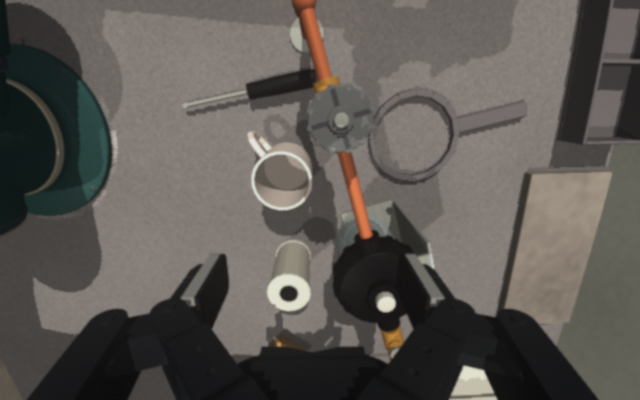

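The wrist view shows the nut at (341,121) and the button at (385,302), both well clear of the mug and cartridge. I'll move the last bit over the wheel and wind the wrist back.

```bash
python3 -c "
from st import *
d=get_image('wrist');print(atz(d,341,121,.223),atz(d,385,302,.19))"
```

```text
2.75 [ 0.4534 -0.0529  0.3211] j [-0.172  -0.3743  1.742  -0.0002  1.7742 -0.1337] yaw 1.532467159683971 z [-0.0004 -0.0001 -1.    ] F [ 0.696   0.6325 -0.1271] T [ 0.0365 -0.0263  0.0017] tau6 0.2261555241420865 op 0.9976030763701447 0.0
[0.4783 0.0117 0.223 ] [ 0.5291 -0.1872  0.19  ]
```

>>> play_rows([
  [[33, 12, 0], [0, 0, 0], -1],
  [[33, 12, 0], [0, 0, 0], -1],
  [[0, 0, 0], [0, 0, -0.12], -1],
  [[0, 0, 0], [0, 0, -0.12], -1],
  [[0, 0, 0], [0, 0, -0.12], -1],
  [[0, 0, 0], [0, 0, -0.12], -1],
  [[0, 0, 0], [0, 0, -0.12], -1],
  [[0, 0, 0], [0, 0, -0.12], -1],
  [[0, 0, 0], [0, 0, -0.12], -1],
  [[0, 0, 0], [0, 0, -0.12], -1],
])

```text
time: 3.63
position: [0.4799, 0.0102, 0.3214]
ee_rot: [0.318, 0.948, -0.0, 0.0]
force: [0.2, -0.8, 0.8]
opening: 1.001
finger_force: 0.0
```

>>> play_rows([
  [[0, 0, 0], [0, 0, -0.12], -1],
  [[0, 0, 0], [0, 0, -0.12], -1],
  [[0, 0, 0], [0, 0, -0.12], -1],
  [[0, 0, 0], [0, 0, -0.12], -1],
  [[0, 0, 0], [0, 0, -0.12], -1],
  [[0, 0, 0], [0, 0, -0.12], -1],
  [[0, 0, 0], [0, 0, -0.12], -1],
  [[0, 0, 0], [0, 0, -0.12], -1],
  [[0, 0, 0], [0, 0, -0.12], -1],
  [[0, 0, 0], [0, 0, -0.12], -1],
])

```text
time: 4.47
position: [0.4799, 0.0102, 0.3214]
ee_rot: [-0.273, 0.962, -0.0, 0.0]
force: [0.1, 0.2, -0.7]
opening: 1.003
finger_force: 0.0
```

>>> play_rows([
  [[0, 0, 0], [0, 0, -0.12], -1],
  [[0, 0, 0], [0, 0, -0.12], -1],
  [[0, 0, 0], [0, 0, -0.12], -1],
  [[0, 0, 0], [0, 0, -0.12], -1],
  [[0, 0, 0], [0, 0, -0.12], -1],
  [[0, 0, 0], [0, 0, -0.12], -1],
  [[0, 0, 0], [0, 0, 0], -1],
  [[0, 0, 0], [0, 0, 0], -1],
])

```text
time: 5.13
position: [0.4799, 0.0106, 0.3213]
ee_rot: [-0.591, 0.807, -0.0, 0.0]
force: [0.8, -0.4, 0.2]
opening: 0.995
finger_force: 0.0
```

```bash
python3 -c "
from st import *
to(.48,.0132,.3)
import cv2
d=get_image('wrist')['img'][:,:,::-1]
cv2.imwrite('pics/w2.png',d)"
```

```text
5.1333 [0.4799 0.0106 0.3213] j [-0.031  -0.3213  1.702  -0.0001  1.7608 -2.8654] yaw -1.8779504922071506 z [ 0.0001 -0.0001 -1.    ] F [ 0.7619 -0.374   0.1691] T [-0.0246 -0.0124 -0.0162] tau6 -1.341092325747013 op 0.9946700194763953 0.0
tool mm [-2.4781  0.7203 21.3458]
```

View pics/w2.png

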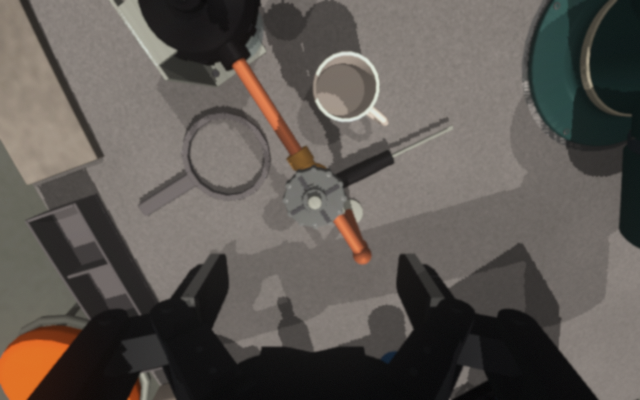

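The wrist view now shows the nut at (315,202). Averaging this estimate with the one from the opposite yaw cancels most of the camera's mounting error.

```bash
python3 -c "
from st import *
d=get_image('wrist');print(atz(d,315,202,.223))
to(.48,.0132,.184)"
```

```text
5.1833 [0.48   0.0108 0.3213] j [-0.0305 -0.3212  1.7019 -0.0001  1.7608 -2.8647] yaw -1.8782840773952807 z [ 0.0001 -0.0001 -1.    ] F [-0.2776 -0.6821 -0.8017] T [-0.0185 -0.0189 -0.0279] tau6 -0.4348286334425211 op 0.9956861109292351 0.0
[0.4779 0.014  0.223 ]
tool mm [ -2.278    0.6979 137.3487]
```

>>> play_rows([
  [[-1.8, 1.6, 13], [0, 0, 0], -1],
  [[0, 0, 13], [0, 0, 0], -1],
  [[0, 0, 13], [0, 0, 0], -1],
  [[0, 0, 13], [0, 0, 0], -1],
  [[0, 0, 13], [0, 0, 0], -1],
  [[0, 0, 13], [0, 0, 0], -1],
  [[0, 0, 13], [0, 0, 0], -1],
  [[0, 0, 13], [0, 0, 0], -1],
  [[0, 0, 13], [0, 0, 0], -1],
  [[0, 0, 0], [0, 0, 0], -1],
])

```text
time: 6.07
position: [0.4783, 0.0139, 0.2012]
ee_rot: [-0.593, 0.805, 0.001, -0.001]
force: [0.5, -0.4, -0.9]
opening: 1.001
finger_force: 0.0
```

>>> play_rows([
  [[0, 0, 10], [0, 0, 0], -1],
  [[0, 0, 10], [0, 0, 0], -1],
  [[0, 0, 0], [0, 0, 0], -1],
  [[0, 0, 0], [0, 0, 0], -0.2],
  [[0, 0, 0], [0, 0, 0], 0],
  [[0, 0, 0], [0, 0, 0], 0],
  [[0, 0, 0], [0, 0, 0], 0],
  [[0, 0, 0], [0, 0, 0], 0],
], newtons=50)

```text
time: 6.73
position: [0.4791, 0.0139, 0.1854]
ee_rot: [-0.593, 0.805, -0.0, 0.0]
force: [-3.2, 0.3, 5.9]
opening: 0.651
finger_force: 51.5
```

```bash
python3 -c "
from st import *
to(.479,.013,.184)
import cv2
d=get_image('side')['img'][110:290,190:430,::-1]
cv2.imwrite('pics/s3.png',cv2.resize(d,None,fx=3,fy=3,interpolation=2))"
```

```text
6.7333 [0.4791 0.0139 0.1854] j [-0.0243 -0.3073  1.9091  0.0001  1.5389 -2.8643] yaw -1.8723661271584953 z [ 0.0008  0.0001 -1.    ] F [-3.1845  0.2962  5.9175] T [ 0.1091  0.7295 -0.0467] tau6 -0.049686029087752104 op 0.6512142896655229 51.54389977455139
tool mm [ 0.9259 -0.1368  1.4496]
```

View pics/s3.png

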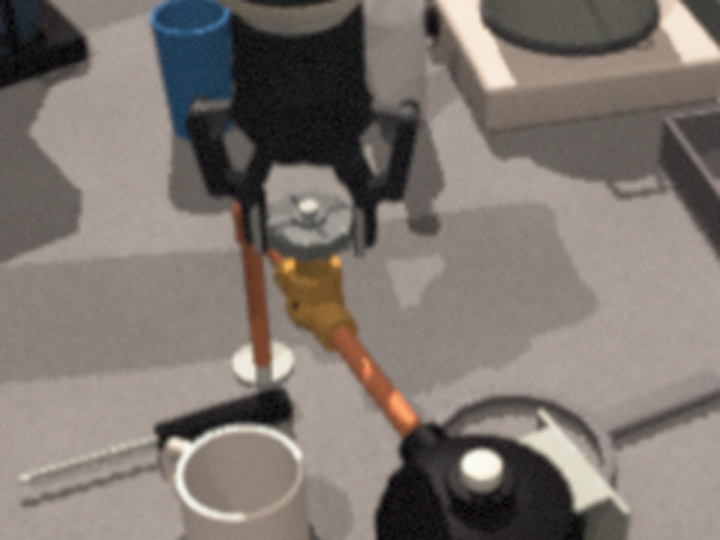

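The side view shows the pads gripping the wheel squarely across its rim, and the opening of 55 mm fits. Next is the break-loose turn.

>>> play_rows([
  [[0, 0, 0], [0, 0, 0.05], 0],
  [[0, 0, 0], [0, 0, 0.05], 0],
  [[0, 0, 0], [0, 0, 0.05], 0],
  [[0, 0, 0], [0, 0, 0.05], 0],
], newtons=60)

```text
time: 7.12
position: [0.4789, 0.014, 0.1855]
ee_rot: [-0.509, 0.861, 0.0, 0.0]
force: [-4.0, -0.1, 7.0]
opening: 0.645
finger_force: 61.7
```

```bash
python3 st.py
```

```text
7.1167 [0.4789 0.014  0.1855] j [-0.0242 -0.3074  1.9091  0.0004  1.5397 -2.6623] yaw -2.0743224689637607 z [ 0.0002  0.0004 -1.    ] F [-4.0421 -0.0592  6.9914] T [0.6142 1.878  0.6571] tau6 -0.9655549004673958 op 0.6450572321004284 61.67640745639801
```

>>> play_rows([
  [[0, 0, 0], [0, 0, 0.05], 0],
  [[0, 0, 0], [0, 0, 0.05], 0],
  [[0, 0, 0], [0, 0, 0.05], 0],
  [[0, 0, 0], [0, 0, 0.05], 0],
  [[0, 0, 0], [0, 0, 0.05], 0],
  [[0, 0, 0], [0, 0, 0.05], 0],
  [[0, 0, 0], [0, 0, 0.05], 0],
  [[0, 0, 0], [0, 0, 0.05], 0],
  [[0, 0, 0], [0, 0, 0.05], 0],
  [[0, 0, 0], [0, 0, 0.05], 0],
])

```text
time: 7.95
position: [0.4792, 0.0139, 0.1855]
ee_rot: [-0.28, 0.96, -0.0, 0.001]
force: [-3.8, -0.3, 6.4]
opening: 0.644
finger_force: 62.9
```

```bash
python3 st.py
```

```text
7.95 [0.4792 0.0139 0.1855] j [-0.0243 -0.3073  1.909  -0.      1.5388 -2.1619] yaw -2.574819140818607 z [ 0.0011 -0.     -1.    ] F [-3.7969 -0.2965  6.4171] T [0.0287 0.5766 0.0542] tau6 -1.5033482015132904 op 0.6444663042941212 62.87301778793335
```

>>> play_rows([
  [[0, 0, 0], [0, 0, 0.1], 0],
  [[0, 0, 0], [0, 0, 0.1], 0],
  [[0, 0, 0], [0, 0, 0.1], 0],
  [[0, 0, 0], [0, 0, 0.1], 0],
  [[0, 0, 0], [0, 0, 0.1], 0],
  [[0, 0, 0], [0, 0, 0.1], 0],
  [[0, 0, 0], [0, 0, 0.1], 0],
  [[0, 0, 0], [0, 0, 0.1], 0],
  [[0, 0, 0], [0, 0, 0], 0],
  [[0, 0, 0], [0, 0, 0], 0],
])

```text
time: 8.78
position: [0.4793, 0.0137, 0.1855]
ee_rot: [0.116, 0.993, -0.0, 0.001]
force: [-3.7, -1.6, 6.7]
opening: 0.644
finger_force: 63.0
```

```bash
python3 st.py
```

```text
8.7833 [0.4793 0.0137 0.1855] j [-0.0245 -0.3073  1.909  -0.0003  1.5386 -1.3635] yaw 2.909850072294524 z [ 0.0013 -0.0003 -1.    ] F [-3.7194 -1.554   6.7211] T [-0.1343  0.4962 -0.0516] tau6 0.6191160343587399 op 0.6441141565044808 62.95983552932739
```

Broken loose: the torque peaked near 0.6 and then fell away, with 1.5 rad turned. I'll go on below the earliest seat angle, averaging torque readings to get a baseline.

```bash
cat >tq.py <<'E'
from h import *
L=[]
for i in range(6): get_image("wrist");s=observe();L.append([*s["force"],*s["torque"]])
L=np.array(L);np.set_printoptions(precision=3,suppress=True)
print("t",round(s["time"],2),"j6",s["joints"][5],"turned",s["joints"][5]+2.864,"F",L.mean(0)[:3],"Tmean",L.mean(0)[3:],"std",L.std(0)[3:])
E
python3 tq.py
```

```text
t 9.08 j6 -1.364236414112841 turned 1.499763585887159 F [-3.397 -1.447  6.024] Tmean [-0.169  0.516 -0.038] std [0.028 0.039 0.026]
```

>>> play_rows([
  [[0, 0, 0], [0, 0, 0.1], 0],
  [[0, 0, 0], [0, 0, 0.1], 0],
  [[0, 0, 0], [0, 0, 0.1], 0],
  [[0, 0, 0], [0, 0, 0.1], 0],
  [[0, 0, 0], [0, 0, 0.1], 0],
  [[0, 0, 0], [0, 0, 0.1], 0],
  [[0, 0, 0], [0, 0, 0.1], 0],
  [[0, 0, 0], [0, 0, 0], 0],
])

```text
time: 9.75
position: [0.4792, 0.0136, 0.1855]
ee_rot: [0.452, 0.892, 0.0, 0.001]
force: [-4.7, -2.1, 6.4]
opening: 0.644
finger_force: 63.0
```

```bash
python3 tq.py
```

```text
t 10.05 j6 -0.6642671997885262 turned 2.1997328002114735 F [-3.942 -2.147  6.005] Tmean [-0.357  0.613 -0.045] std [0.027 0.031 0.021]
```

>>> play_rows([
  [[0, 0, 0], [0, 0, 0.1], 0],
  [[0, 0, 0], [0, 0, 0.1], 0],
  [[0, 0, 0], [0, 0, 0.1], 0],
  [[0, 0, 0], [0, 0, 0.1], 0],
  [[0, 0, 0], [0, 0, 0.1], 0],
  [[0, 0, 0], [0, 0, 0.1], 0],
  [[0, 0, 0], [0, 0, 0.1], 0],
  [[0, 0, 0], [0, 0, 0], 0],
])

```text
time: 10.72
position: [0.4791, 0.0136, 0.1855]
ee_rot: [0.73, 0.683, 0.0, 0.001]
force: [-5.3, -2.4, 7.0]
opening: 0.643
finger_force: 63.0
```

```bash
python3 tq.py
```

```text
t 11.02 j6 0.03577139495882801 turned 2.8997713949588277 F [-5.321 -2.621  6.982] Tmean [-0.393  0.855 -0.064] std [0.014 0.035 0.03 ]
```

>>> play_rows([
  [[0, 0, 0], [0, 0, 0.05], 0],
  [[0, 0, 0], [0, 0, 0.05], 0],
  [[0, 0, 0], [0, 0, 0.05], 0],
  [[0, 0, 0], [0, 0, 0.05], 0],
  [[0, 0, 0], [0, 0, 0], 0],
])

```text
time: 11.43
position: [0.4791, 0.0136, 0.1855]
ee_rot: [0.794, 0.608, 0.0, 0.0]
force: [-5.5, -3.7, 7.5]
opening: 0.644
finger_force: 63.0
```

```bash
python3 tq.py
```

```text
t 11.73 j6 0.23575364548301436 turned 3.0997536454830144 F [-6.372 -2.402  7.037] Tmean [-0.404  0.898 -0.049] std [0.026 0.023 0.031]
```

>>> play_rows([
  [[0, 0, 0], [0, 0, 0.05], 0],
  [[0, 0, 0], [0, 0, 0.05], 0],
  [[0, 0, 0], [0, 0, 0.05], 0],
  [[0, 0, 0], [0, 0, 0.05], 0],
  [[0, 0, 0], [0, 0, 0], 0],
])

```text
time: 12.15
position: [0.479, 0.0136, 0.1855]
ee_rot: [0.851, 0.526, 0.0, 0.0]
force: [-6.0, -2.4, 6.4]
opening: 0.647
finger_force: 63.1
```

```bash
python3 tq.py
```

```text
t 12.45 j6 0.4357352250529995 turned 3.2997352250529994 F [-6.424 -2.359  7.062] Tmean [-0.401  0.93  -0.037] std [0.023 0.02  0.032]
```

>>> play_rows([
  [[0, 0, 0], [0, 0, 0.05], 0],
  [[0, 0, 0], [0, 0, 0.05], 0],
  [[0, 0, 0], [0, 0, 0], 0],
])

```text
time: 12.7
position: [0.479, 0.0136, 0.1855]
ee_rot: [0.876, 0.483, 0.0, 0.0]
force: [-6.2, -3.6, 7.5]
opening: 0.645
finger_force: 63.0
```

```bash
python3 tq.py
```

```text
t 13.0 j6 0.5356611811038058 turned 3.3996611811038058 F [-6.603 -2.51   7.302] Tmean [-0.43   0.86   0.009] std [0.025 0.04  0.04 ]
```

>>> play_rows([
  [[0, 0, 0], [0, 0, 0.05], 0],
  [[0, 0, 0], [0, 0, 0.05], 0],
  [[0, 0, 0], [0, 0, 0], 0],
])

```text
time: 13.25
position: [0.4791, 0.0136, 0.1855]
ee_rot: [0.899, 0.438, 0.0, 0.0]
force: [-6.7, -2.3, 7.1]
opening: 0.644
finger_force: 63.0
```

```bash
python3 tq.py
```

```text
t 13.55 j6 0.6356721008521433 turned 3.499672100852143 F [-6.905 -2.248  6.624] Tmean [-0.487  0.825  0.044] std [0.045 0.028 0.036]
```

>>> play_rows([
  [[0, 0, 0], [0, 0, 0.05], 0],
  [[0, 0, 0], [0, 0, 0.05], 0],
  [[0, 0, 0], [0, 0, 0], 0],
])

```text
time: 13.8
position: [0.479, 0.0136, 0.1855]
ee_rot: [0.92, 0.393, 0.0, 0.0]
force: [-5.7, -1.8, 6.9]
opening: 0.64
finger_force: 63.0
```

```bash
python3 tq.py
```

```text
t 14.1 j6 0.7356351007516583 turned 3.5996351007516583 F [-7.055 -2.2    7.093] Tmean [-0.55   0.802  0.112] std [0.03  0.044 0.031]
```

The torque climbs at about 0.5 N m/rad from a seat near 3.3 rad, and the excess is now about 0.15. A last 0.09 rad should give about 0.2 N m (14 N).

>>> play_rows([
  [[0, 0, 0], [0, 0, 0.045], 0],
  [[0, 0, 0], [0, 0, 0.045], 0],
  [[0, 0, 0], [0, 0, 0], 0],
  [[0, 0, 0], [0, 0, 0], 0],
])

```text
time: 14.43
position: [0.479, 0.0136, 0.1856]
ee_rot: [0.936, 0.353, 0.0, 0.0]
force: [-6.5, -2.0, 7.1]
opening: 0.646
finger_force: 62.9
```

```bash
python3 tq.py
```

```text
t 14.73 j6 0.825578803184371 turned 3.689578803184371 F [-7.339 -1.931  6.957] Tmean [-0.618  0.791  0.146] std [0.036 0.028 0.027]
```

>>> play_rows([
  [[0, 0, 0], [0, 0, 0], -1],
  [[0, 0, 0], [0, 0, 0], -1],
  [[0, 0, 0], [0, 0, 0], -1],
  [[0, 0, 0], [0, 0, 0], -1],
  [[0, 0, 0], [0, 0, 0], -1],
  [[0, 0, 0], [0, 0, 0], -1],
])

```text
time: 15.23
position: [0.4791, 0.0139, 0.1843]
ee_rot: [0.936, 0.353, 0.0, -0.0]
force: [0.5, -0.1, -0.6]
opening: 1.002
finger_force: 0.0
```

>>> play_rows([
  [[0, 0, -5], [0, 0, 0], -1],
  [[0, 0, -10], [0, 0, 0], -1],
  [[0, 0, -10], [0, 0, 0], -1],
  [[0, 0, -10], [0, 0, 0], -1],
  [[0, 0, -15], [0, 0, 0], -1],
  [[0, 0, -15], [0, 0, 0], -1],
  [[0, 0, -15], [0, 0, 0], 1],
  [[0, 0, -15], [0, 0, 0], 1],
  [[0, 0, -15], [0, 0, 0], 1],
  [[0, 0, 0], [0, 0, 0], 1],
], newtons=20)

```text
time: 16.07
position: [0.4797, 0.0139, 0.2982]
ee_rot: [0.936, 0.353, 0.002, 0.001]
force: [0.2, -1.0, 0.6]
opening: 0.452
finger_force: 0.0
```

```bash
python3 -c "
from st import *
to(.531,-.1895,.25)"
```

```text
16.0667 [0.4797 0.0139 0.2982] j [-0.0243 -0.3264  1.743   0.      1.7211  0.8257] yaw 0.7207926269019688 z [ 0.0039 -0.0001 -1.    ] F [ 0.1622 -1.0227  0.5886] T [-0.0102 -0.0411 -0.0209] tau6 0.0001135338266067265 op 0.4516046408438917 0.0
tool mm [-95.7852 186.538   48.4077]
```

>>> play_rows([
  [[-11.9, 23.2, 0], [0, 0, 0], 1],
  [[-11.9, 23.2, 0], [0, 0, 0], 1],
  [[-11.9, 23.2, 0], [0, 0, 0], 1],
  [[-11.9, 23.2, 0], [0, 0, 0], 1],
  [[-11.9, 23.2, 0], [0, 0, 0], 1],
  [[-11.9, 23.2, 0], [0, 0, 0], 1],
  [[-11.9, 23.2, 0], [0, 0, 0], 1],
  [[-11.9, 23.2, 0], [0, 0, 0], 1],
  [[0, 0, 0], [0, 0, 0], 1],
  [[0, 0, 0], [0, 0, 0], 1],
])

```text
time: 16.9
position: [0.53, -0.1893, 0.2936]
ee_rot: [0.936, 0.352, -0.001, -0.001]
force: [-0.5, 0.0, 0.9]
opening: 0.002
finger_force: 0.0
```

```bash
python3 -c "
from st import *
import cv2
d=get_image('wrist')['img'][:,:,::-1]
cv2.imwrite('pics/w4.png',d)"
```

```text
16.9 [ 0.53   -0.1893  0.2936] j [-0.3885 -0.1372  1.593   0.0001  1.6873  0.4633] yaw 0.7190369342984909 z [-0.0014  0.0006 -1.    ] F [-0.5008  0.034   0.8519] T [0.0622 0.0005 0.0184] tau6 -0.33165447413921356 op 0.0023765977554931813 0.0
```

View pics/w4.png

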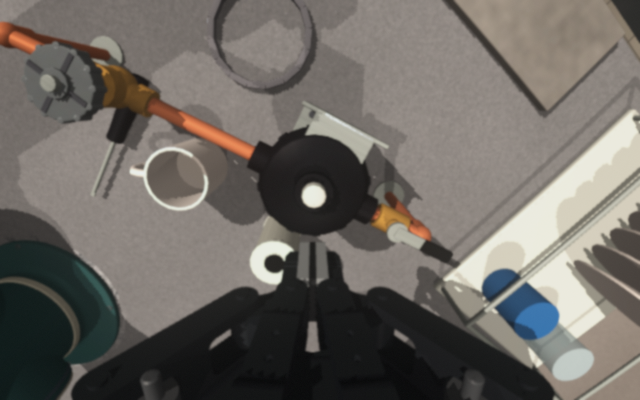

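The wrist view shows the button at (314,195), straight ahead of the closed fingertips at about (313,260). Mug, cartridge and lever look untouched.

```bash
python3 -c "
from st import *
d=get_image('wrist');b=atz(d,314,195,.19);n=atz(d,47,84,.223);print(b,n,b-n)
to(.531,-.189,.195)"
```

```text
16.95 [ 0.5299 -0.1885  0.2939] j [-0.3872 -0.1383  1.5935  0.0002  1.6875  0.4636] yaw 0.7199772714415826 z [-0.0009  0.0006 -1.    ] F [-0.1457  0.7554  0.06  ] T [ 0.0222  0.021  -0.016 ] tau6 -0.1186000881716609 op -0.0010431183424685741 0.0
[ 0.5322 -0.1881  0.19  ] [0.4774 0.0145 0.223 ] [ 0.0548 -0.2027 -0.033 ]
tool mm [ 0.5113  1.183  98.9176]
```

>>> play_rows([
  [[0.5, 1.2, 12], [0, 0, 0], 1],
  [[0, 0, 12], [0, 0, 0], 1],
  [[0, 0, 12], [0, 0, 0], 1],
  [[0, 0, 12], [0, 0, 0], 1],
  [[0, 0, 12], [0, 0, 0], 1],
  [[0, 0, 12], [0, 0, 0], 1],
  [[0, 0, 10], [0, 0, 0], 1],
  [[0, 0, 8], [0, 0, 0], 1],
  [[0, 0, 4], [0, 0, 0], 1],
  [[0, 0, 0], [0, 0, 0], 1],
])

```text
time: 17.83
position: [0.531, -0.1889, 0.1993]
ee_rot: [0.936, 0.353, -0.0, -0.0]
force: [-0.2, 0.2, -0.4]
opening: -0.001
finger_force: 0.0
```

>>> play_rows([
  [[0, 0, 2], [0, 0, 0], 1],
  [[0, 0, 2], [0, 0, 0], 1],
  [[0, 0, 2], [0, 0, 0], 1],
  [[0, 0, 2], [0, 0, 0], 1],
  [[0, 0, 0], [0, 0, 0], 1],
  [[0, 0, 0], [0, 0, 0], 1],
])

```text
time: 18.33
position: [0.5312, -0.189, 0.1923]
ee_rot: [0.936, 0.353, -0.0, -0.0]
force: [-0.6, 0.4, -0.3]
opening: -0.001
finger_force: 0.0
```

```bash
python3 st.py; python3 tq.py
```

```text
18.3333 [ 0.5312 -0.189   0.1923] j [-0.387  -0.1139  1.7347 -0.      1.5208  0.463 ] yaw 0.7207975982198771 z [-0.  0. -1.] F [-0.5871  0.4216 -0.2706] T [ 0.0476 -0.0043 -0.0343] tau6 3.1391577977046836e-05 op -0.0008232092961205389 0.0
t 18.63 j6 0.4629551808163218 turned 3.326955180816322 F [ 0.286 -0.148  0.181] Tmean [0.01  0.008 0.005] std [0.037 0.028 0.033]
```

>>> play_rows([
  [[0, 0, 1], [0, 0, 0], 1],
  [[0, 0, 1], [0, 0, 0], 1],
  [[0, 0, 1], [0, 0, 0], 1],
  [[0, 0, 1], [0, 0, 0], 1],
  [[0, 0, 1], [0, 0, 0], 1],
  [[0, 0, 1], [0, 0, 0], 1],
  [[0, 0, 0], [0, 0, 0], 1],
])

```text
time: 19.22
position: [0.5312, -0.189, 0.1863]
ee_rot: [0.936, 0.353, 0.0, 0.0]
force: [-0.7, 0.5, 3.8]
opening: 0.0
finger_force: 2.1
```

```bash
python3 st.py; python3 tq.py
```

```text
19.2167 [ 0.5312 -0.189   0.1863] j [-0.387  -0.1114  1.7422  0.      1.5107  0.463 ] yaw 0.7207663158699671 z [ 0.0002 -0.     -1.    ] F [-0.655   0.4845  3.8304] T [ 0.0443  0.1254 -0.0028] tau6 0.00015602238818246406 op 3.472632645920986e-05 2.086935304105282
t 19.52 j6 0.46294404078888757 turned 3.3269440407888875 F [-1.114  0.192  3.818] Tmean [0.062 0.164 0.002] std [0.015 0.035 0.032]
```

>>> play_rows([
  [[0, 0, 0.5], [0, 0, 0], 1],
  [[0, 0, 0.5], [0, 0, 0], 1],
  [[0, 0, 0.5], [0, 0, 0], 1],
  [[0, 0, 0.5], [0, 0, 0], 1],
  [[0, 0, 0.3], [0, 0, 0], 1],
  [[0, 0, 0], [0, 0, 0], 1],
])

```text
time: 20.02
position: [0.5312, -0.189, 0.1841]
ee_rot: [0.936, 0.353, 0.0, 0.0]
force: [-1.5, 0.0, 4.6]
opening: -0.001
finger_force: 2.9
```

```bash
python3 tq.py
```

```text
t 20.32 j6 0.4629737980986724 turned 3.326973798098672 F [-1.095  0.396  5.662] Tmean [ 0.066  0.175 -0.005] std [0.017 0.023 0.038]
```

>>> play_rows([
  [[0, 0, 0.4], [0, 0, 0], 1],
  [[0, 0, 0.4], [0, 0, 0], 1],
  [[0, 0, 0], [0, 0, 0], 1],
  [[0, 0, 0], [0, 0, 0], 1],
  [[0, 0, 0], [0, 0, 0], 1],
  [[0, 0, 0], [0, 0, 0], 1],
])

```text
time: 20.82
position: [0.5313, -0.189, 0.184]
ee_rot: [0.936, 0.353, 0.0, 0.0]
force: [-3.4, 1.2, 10.8]
opening: -0.003
finger_force: 5.4
```

>>> play_rows([
  [[0, 0, -2], [0, 0, 0], 1],
  [[0, 0, -2], [0, 0, 0], 1],
  [[0, 0, -4], [0, 0, 0], 1],
  [[0, 0, -10], [0, 0, 0], 1],
  [[0, 0, -15], [0, 0, 0], 1],
  [[0, 0, -20], [0, 0, 0], 1],
  [[0, 0, -20], [0, 0, 0], 1],
  [[0, 0, -20], [0, 0, 0], 1],
  [[0, 0, 0], [0, 0, 0], 1],
  [[0, 0, 0], [0, 0, 0], 1],
])

```text
time: 21.65
position: [0.5315, -0.1891, 0.2782]
ee_rot: [0.936, 0.353, 0.001, 0.001]
force: [-0.3, -0.4, -0.4]
opening: -0.001
finger_force: 0.0
```

```bash
python3 -c "
from st import *
import cv2
d=get_image('side')['img'][130:390,180:460,::-1]
cv2.imwrite('pics/s5.png',cv2.resize(d,None,fx=2.2,fy=2.2,interpolation=2))"
```

```text
21.65 [ 0.5315 -0.1891  0.2782] j [-0.387  -0.1358  1.6163  0.      1.6587  0.4629] yaw 0.7208519953209072 z [ 0.0023 -0.0009 -1.    ] F [-0.2745 -0.4026 -0.383 ] T [0.0131 0.0331 0.0044] tau6 -1.005327447956006e-05 op -0.0005724958937581152 0.0
```

View pics/s5.png

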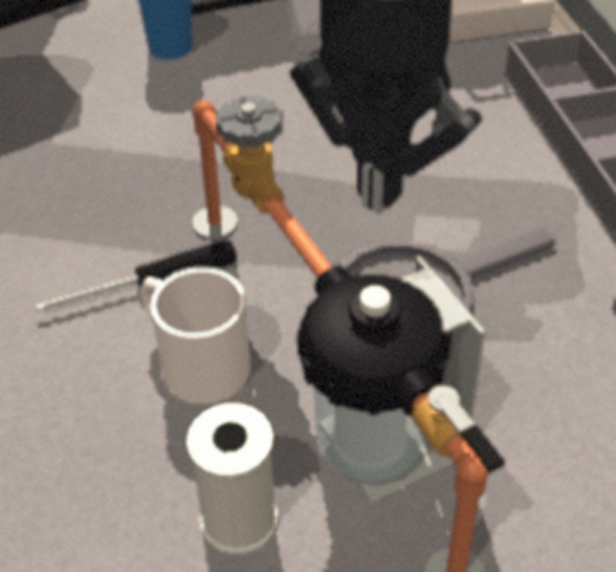

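The button bottomed at 10.8 N and is up again. The arm is clear, and the mug, cartridge and lever are where they were.

```bash
python3 -c "
from station import *
print(hand_in())"
```

```text
the job is handed in; nothing more can be done
None
```

I broke the stop valve loose, turned it about 3.7 rad and nipped it shut at roughly 0.2 N m above free turning (about 14 N on the seat, by estimate), then pushed the relief button right down at about 11 N and let it come up; the job is handed in, no verdict was returned, and the lever, mug and cartridge look untouched in the last picture.

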